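# Feed a blank to the stop of the drilling jig and start the cycle

### The job

Push the red plate of the drilling jig's sprung feed slide all the way in, until the wooden blank butts against the steel stop; press it there firmly but without ramming it, and hold the pressure for about two seconds. Then let the slide come back until it is fully out again, leaving the blank at the stop, and only then press the green start button on the yellow box all the way down and let it come up. Move the blank with the slide only, never touch it with the gripper, and leave the other things on the bench alone.

Things in the scene. Friction and masses are not known exactly. Their poses are not given: they have to be found in the camera images.
- jig: Fixed drilling jig: plywood base 300 x 100 x 12 mm, grey spring barrel, 49 mm wide channel between wooden rails (tops 32 mm over the bench), aluminium bridge 84 mm high. Its level x axis is the feed direction, red plate to stop; z up. Origin on the bench under the barrel's channel end; base from x = -70 to +230 mm, barrel -66 to -4 mm (top 51 mm high), bridge at +150 mm.
- feed (a joint): Sprung feed slide, m: 0 fully out (rest), grows as the plate is pushed along the jig's +x; own limit 0.085. The spring resists with 3 N at 0 plus 5 N per 100 mm and returns it. Its brass nose screw pushes the blank; the nose's setting differs each time and is not measured, so the blank meets the stop at a travel of about 52 to 72 mm, felt as a sharp rise in force.
- push_face (a point): Centre of the outer face of the red plastic push plate (50 x 50 x 10 mm, upright, square to the feed direction; from 17 to 67 mm over the bench), moving with the slide. 165 mm behind the jig's origin when the slide is out, free on the outside.
- blank: Loose wooden blank 45 x 110 x 38 mm (x, y, z), about 0.1 kg, lying in the jig's channel on the base, free to slide; origin in the middle of its underside, its long y axis along the feed direction.
- blank_end (a point): Centre of the blank's end face that looks at the stop; 18 to 42 mm short of the stop at the start.
- stop: Steel stop block fixed across the channel's end, 60 mm wide, 34 mm high. Origin in the stop face at the channel floor (12 mm over the bench), axes as the jig's: the blank's end is at x = 0 when it butts. A firm press is 6 N or more between blank and stop, on top of the spring (14 to 20 N on the plate in all); over 40 N is ramming.
- start (a joint): Green start button, m: 0 up, 0.006 fully down; springs up by itself; fully down takes 5 N.
- start_top (a point): Centre of the top of the green button (32 mm across) on the yellow box (80 x 100 x 45 mm, fixed); the button is pressed straight down. The box stands to the left or to the right of the jig.
- wax_tin: Loose round tin of wax, 70 mm across, 45 mm high, on the side of the jig where the yellow box is not; bystander, origin in the middle of its underside.
- roll: Loose roll of masking tape, 100 mm across, 24 mm high, behind the jig; bystander, origin in the middle of its underside.

How it is judged:
By the outcome, as a careful person would: the job done as asked, in the order asked, and still so for the second after the job is handed in, with the robot touching nothing.
It also fails if it takes over 54 s, if anything falls off the work surface, if the arm or the gripper's body presses on something with over 40 N, if the wrist force passes 120 N, or if a joint passes its speed limit or range.

### The arm

A 6-joint arm with a two-finger parallel gripper is mounted at the origin on a cart in front of the work surface, level with it; the furniture and walls round the work are solid. World frame = base frame: x ahead of the robot, y to its left, z up, the work surface at z = 0. Lengths are in m, angles in rad, forces in N, time in s.
With the tool pointing down it reaches from about 0.375 to 0.975 m from the base axis. Payload 3.8 kg.
Tool frame: the origin (TCP) lies at the very end of the fingers, on their centre line; the grasp point (between the pads) lies bot.hold_point_z behind it (bot.hold_point_z is the distance from the TCP to the grasp point, in m); z points along the fingers, y is the line along which they close (so a half turn about z gives the same grasp; the last joint's range is limited). The gripper opens to 85 mm and grips with 20 to 120 N. Pads are 22 mm wide; open, the fingers measure 114 mm over their backs; the gripper's body (76 mm by 85 mm) begins 54 mm behind the grasp point. The pads swing forward as they close: fully open they stand 13 mm farther back than shut.
Start: joints at [1.294, 0.264, 1.604, -0, 1.274, -0.037], TCP at [0.16, 0.656, 0.231] pointing down, gripper open.
Joint ranges: [-2.63, 2.63], [-0.94, 2.18], [0.31, 2.57], [-1.31, 4.45], [0, 2.66], [-2.55, 2.55]. Speed limits (rad/s): [2.57, 2.57, 3.14, 3.14, 3.14, 3.14].

### API

Orientations are given as a rotation vector (axis times angle).
In Python, from workcell import bot, read_camera, camera_info gives the robot as it stands (bot), with the cameras as plain functions.
- The arm moves only by the shell command python3 jog.py 'ROWS' [OPENING] [FORCE]. ROWS is a JSON list of rows, 1 to 5 of them, each an object with the fields d (a list: dx, dy, dz in normalised numbers (1 is 800 mm)), turn (a turn about the tool's z in shares of 60 degrees (1.0 is 60 degrees)); a field left out counts as zero; each row shifts and turns the commanded pose from where the row before left it, along the tool's axes as they then stand; what a row does not reach is not made up. A row lasts 1/8 s, in which the tool goes at most 0.0625 m and 0.188 rad, less where a joint would pass 70% of its speed; a pose out of reach is approached as far as the arm can. OPENING is the opening from 0.0 (shut) to 1.0 (fully open), set as the command begins (- or left out keeps the last). The fingers move at their own pace and stop on an object; FORCE is the grip in N (left out, the last holds). Time passes only in rows, so rows that do not move let the fingers close. It prints the time, the measured TCP pose, the force, the opening and the grip force at its end. Shift and turn numbers lie between -1 and 1, and a call with a number outside is refused. Input that does not fit is refused with a message, and nothing moves.
- bot.read_state(): the state, without advancing time (a new reading comes with each control period).
- read_camera(name): name is "scene" or "side" or "wrist"; returns the picture (400x640x3 uint8, red, green, blue); there is no depth.
- camera_info(name): a dict with "intrinsics" (3x3 intrinsics, pixels), "k1" (the pictures are not rectified: a ray, as slopes to the right and down, at radius r is drawn at 1 + k1 r^2 times it, then the intrinsics apply), "extrinsics" (4x4, takes a point from camera to world coordinates). Camera axes: x right, y down, z forward; pixel columns grow to the right and rows downward; lengths in m; the calibration is good to about 2 mm. A picture is of the moment at which its call begins: read the wrist's pose just before it. camera_info takes no time and is no camera call; for the wrist camera it gives the pose at the moment of the call.
- bot.finish_job(): hands the job in; it is judged then, once.
The state is a dict: "time": time; "q": joint angles; "joint_vel": joint speeds; "joint_torque": joint torques, N m; "tool_pos": TCP position; "tcp_rot": TCP orientation; "wrist_force": force on the tool from outside, world axes, zero at the start; "torque": the same for the moment, N m; "width": opening from 0.0 (shut) to 1.0 (fully open); "grip_force": force on a finger pad.
Only numpy, scipy, OpenCV 4.12 (cv2) and the standard library are available. Lean on these libraries where they do the work, as an engineer would, in place of code of your own. Each camera call takes 0.05 s, during which the arm holds its last target. There are 200 camera calls.

## Working session

There is one attempt and no reset: what is moved stays moved. The work goes in short steps, Python scripts to look and compute and a shell command to move; the robot and the scene stay as the last step left them, time stands still between calls to the robot, and variables do not carry over. Pictures are saved under pics/ and viewed, at most 10 in all, crops included, and the job is handed in when it is done.

```bash
ls; mkdir -p pics; python3 - <<'E'
from workcell import bot, read_camera, camera_info
import cv2,numpy as np
np.set_printoptions(precision=4,suppress=True)
s=bot.read_state();print(s)
print(bot.hold_point_z)
for n in("scene","side"):
    i=camera_info(n);print(n,i)
    cv2.imwrite(f"pics/{n}0.png",read_camera(n)[:,:,::-1])
E
```

```text
jog.py
pics
workcell.py
{'time': 0.0, 'q': array([ 1.2941,  0.2648,  1.6054, -0.    ,  1.2737, -0.0369]), 'joint_vel': array([ 0.0005,  0.0007, -0.0002, -0.0008,  0.0004, -0.0004]), 'joint_torque': array([ -0.0003, -51.5101, -36.7322,  -0.0004,   0.013 ,  -0.    ]), 'tool_pos': array([0.1601, 0.655 , 0.2299]), 'tcp_rot': array([-0.3757, -3.1187,  0.0035]), 'wrist_force': array([ 0.2251, -0.0279,  0.0127]), 'torque': array([-0.027 , -0.0133,  0.0151]), 'grip_force': 0.0, 'width': 0.9991225421201486}
0.0187
scene {'intrinsics': array([[396.5079,   0.    , 326.252 ],
       [  0.    , 396.5079, 197.5572],
       [  0.    ,   0.    ,   1.    ]]), 'k1': -0.03439346084890175, 'extrinsics': array([[ 0.468 , -0.6742,  0.5713, -0.0783],
       [-0.8836, -0.3468,  0.3145, -0.387 ],
       [-0.0139, -0.652 , -0.7581,  0.9808],
       [ 0.    ,  0.    ,  0.    ,  1.    ]])}
side {'intrinsics': array([[468.8038,   0.    , 317.877 ],
       [  0.    , 468.8038, 201.6591],
       [  0.    ,   0.    ,   1.    ]]), 'k1': 0.03341900789155573, 'extrinsics': array([[-0.9901, -0.0602,  0.127 ,  0.4466],
       [-0.1405,  0.4588, -0.8774,  1.248 ],
       [-0.0055, -0.8865, -0.4627,  0.7263],
       [ 0.    ,  0.    ,  0.    ,  1.    ]])}
```

View pics/scene0.png

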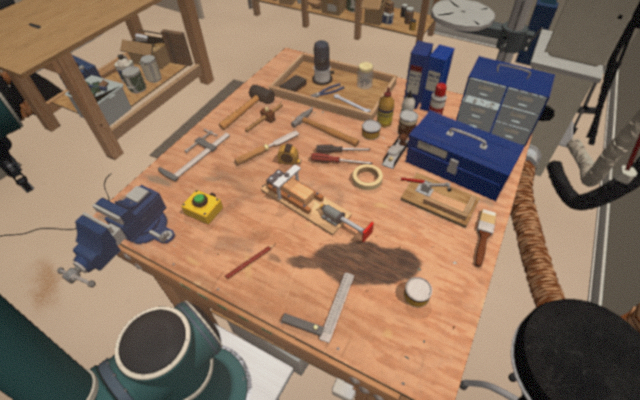

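View pics/side0.png

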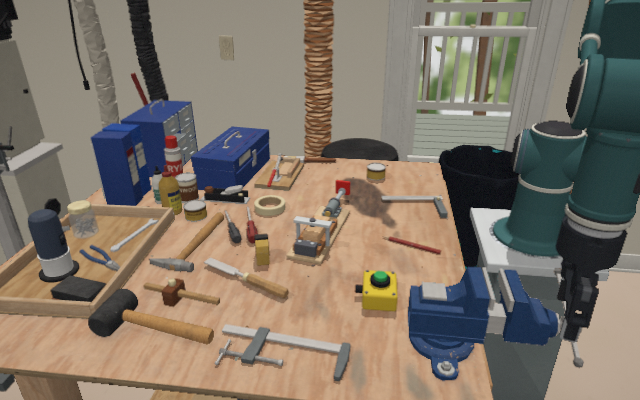

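Scene shows the red plate near (368,231), the jig running up-left to about (270,182), and the button at (201,199). Side shows the plate at (343,187) and the button at (380,278).

```bash
cat > h.py <<'E'
from workcell import bot, read_camera, camera_info
import cv2,numpy as np
np.set_printoptions(precision=4,suppress=True)
def ray(i,uv):
    K=i["intrinsics"];d=np.array([(uv[0]-K[0,2])/K[0,0],(uv[1]-K[1,2])/K[1,1]])
    s=d.copy()
    for _ in range(20): s=d/(1+i["k1"]*(s@s))
    E=i["extrinsics"];v=E[:3,:3]@np.r_[s,1];return E[:3,3],v/np.linalg.norm(v)
def plane(i,uv,z):
    o,v=ray(i,uv);return o+v*(z-o[2])/v[2]
def tri(r):
    A=0;b=0
    for o,v in r:
        P=np.eye(3)-np.outer(v,v);A=A+P;b=b+P@o
    p=np.linalg.solve(A,b);return p,[np.linalg.norm((np.eye(3)-np.outer(v,v))@(p-o)) for o,v in r]
def blobs(im,lo,hi,minA=15):
    h=cv2.cvtColor(im,cv2.COLOR_RGB2HSV);m=cv2.inRange(h,lo,hi)
    n,l,st,c=cv2.connectedComponentsWithStats(m)
    return [(st[k],c[k]) for k in range(1,n) if st[k][4]>=minA],l
RED=((0,170,90),(6,255,255));GRN=((45,120,40),(80,255,255))
def look(n,name):
    i=camera_info(n);im=read_camera(n);cv2.imwrite(f"pics/{name}.png",im[:,:,::-1]);return i,im
E
python3 - <<'E'
from h import *
for n in("scene","side"):
    im=cv2.imread(f"pics/{n}0.png")[:,:,::-1].copy()
    for k,c in(("R",RED),("G",GRN)):print(n,k,[(s.tolist(),p.round(1).tolist()) for s,p in blobs(im,*c)[0]])
a,b=camera_info("scene"),camera_info("side")
print(tri([ray(a,(368,231)),ray(b,(343,187))]),tri([ray(a,(201,199)),ray(b,(380,278))]))
sc=cv2.imread("pics/scene0.png")[150:250,180:390];si=cv2.imread("pics/side0.png")[170:320,280:420]
cv2.imwrite("pics/crop0.png",np.vstack([cv2.resize(sc,(630,300),interpolation=3),cv2.resize(si[:100],(420,300),interpolation=3) if 0 else cv2.copyMakeBorder(cv2.resize(si[:100],(420,300),interpolation=3),0,0,0,210,0)]))
E
```

```text
scene R [([437, 84, 9, 12, 88], [440.8, 89.3]), ([402, 178, 21, 4, 40], [412.6, 179.8]), ([363, 222, 10, 19, 97], [367.4, 230.7])]
scene G [([194, 195, 10, 8, 55], [198.7, 198.0])]
side R [([165, 136, 12, 12, 117], [170.5, 141.8]), ([167, 161, 14, 5, 42], [173.3, 162.9]), ([171, 168, 12, 8, 46], [175.6, 172.2]), ([268, 177, 5, 10, 22], [269.9, 181.9]), ([336, 180, 14, 15, 136], [343.0, 185.9])]
side G [([373, 272, 15, 11, 120], [380.1, 276.6])]
(array([ 0.5677, -0.1657,  0.0433]), [np.float64(0.0023076250349817863), np.float64(0.002307625034981962)]) (array([0.4337, 0.3393, 0.0553]), [np.float64(0.0025289297212385004), np.float64(0.002528929721238569)])
```

View pics/crop0.png

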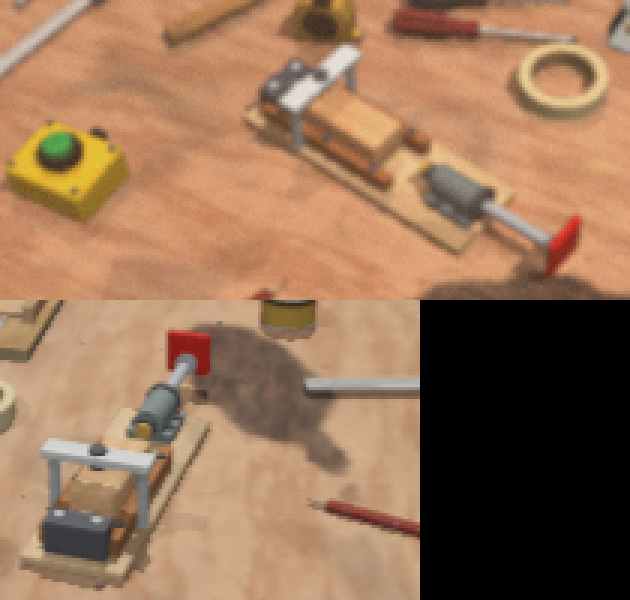

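Crop: base long edge toward the robot runs from scene (262,186) to (334,229); side corners are at (287,255), (322,261) and (349,212). The plate is free on its outside.

```bash
python3 - <<'E'
from h import *
a,b=camera_info("scene"),camera_info("side")
C=[plane(a,(262.3,186),.012),plane(a,(334,228.7),.012)]
D=[plane(b,(287,252.5),.012),plane(b,(321.7,258),.012),plane(b,(349.3,210.5),.012)]
print(C,D)
for u,v in((C[1],C[0]),(D[2],D[1])):
  d=(v-u)[:2];print(np.linalg.norm(d),np.degrees(np.arctan2(d[1],d[0])))
  f=d/np.linalg.norm(d);P=np.array([.5677,-.1657]);L=np.array([-f[1],f[0]])
  print("left edge offset from plate",(u[:2]-P)@L,"x",(u[:2]-P)@f, np.arctan2(f[1],f[0]))
w=camera_info("wrist");T=bot.read_state();R=cv2.Rodrigues(T["tcp_rot"])[0];print(R,R.T@(w["extrinsics"][:3,3]-T["tool_pos"]),R.T@w["extrinsics"][:3,:3],w["intrinsics"])
E
```

```text
[array([0.5995, 0.2275, 0.012 ]), array([ 0.553 , -0.0639,  0.012 ])] [array([0.6841, 0.2013, 0.012 ]), array([0.5868, 0.2149, 0.012 ]), array([ 0.5352, -0.0592,  0.012 ])]
0.29500179093195755 80.93427753883239
left edge offset from plate 0.030592622633859833 x 0.09824130455667619 1.4125696207755178
0.2788819600379606 79.34718358991614
left edge offset from plate 0.05159336510796428 x 0.0986515706067254 1.3848696058284509
[[-0.9714  0.2375 -0.0006]
 [ 0.2375  0.9714 -0.002 ]
 [ 0.0001 -0.002  -1.    ]] [ 0.0799  0.0002 -0.142 ] [[-0.0007 -0.9515 -0.3076]
 [ 1.     -0.001   0.0008]
 [-0.0011 -0.3076  0.9515]] [[288.1595   0.     318.3532]
 [  0.     288.1595 197.8641]
 [  0.       0.       1.    ]]
```

The manual's scale: shifts go in shares of 800 mm and turns go in shares of 60 degrees. Converting my numbers, -0.039 m / 0.8 = -0.0488, -0.033 m / 0.8 = -0.0413.

```bash
python3 jog.py '[{"d":[-0.0488, -0.0413, -0.01]}, {"d":[-0.0488, -0.0413, -0.01]}, {"d":[-0.0488, -0.0413, -0.01]}, {"d":[-0.0488, -0.0413, -0.01]}, {"d":[-0.0488, -0.0413, -0.01]}]' 0.0 40
python3 jog.py '[{"d":[-0.0488, -0.0413, -0.01]}, {"d":[-0.0488, -0.0413, -0.01]}, {"d":[-0.0488, -0.0413, -0.01]}, {"d":[-0.0488, -0.0413, -0.01]}, {"d":[-0.0488, -0.0413, -0.01]}]'
python3 jog.py '[{"d":[-0.0488, -0.0413, -0.01]}, {"d":[-0.0488, -0.0413, -0.01]}, {"turn":0.1786}, {"turn":0.1786}, {"turn":0.1786}]'
python3 jog.py '[{"turn":0.1786}, {"turn":0.1786}, {"turn":0.1786}, {"turn":0.1786}, {"turn":0.1786}]'
python3 jog.py '[{}, {}]'
python3 - <<'E'
from h import *
print(bot.read_state()["q"]);i,im=look("wrist","w1");np.save("w1.npy",i,allow_pickle=True)
for k,c in(("R",RED),("G",GRN)):print(k,[(s.tolist(),p.round(1).tolist()) for s,p in blobs(im,*c)[0]])
E
```

```text
time: 0.72
tool_pos: [0.3111, 0.4474, 0.271]
tcp_rot: [-0.375, -3.119, 0.001]
wrist_force: [0.2, 0.1, -0.0]
width: 0.003
grip_force: 0.0
time: 1.35
tool_pos: [0.4613, 0.2409, 0.3111]
tcp_rot: [-0.376, -3.119, 0.0]
wrist_force: [-0.1, 0.7, 0.3]
width: 0.002
grip_force: 0.0
time: 1.98
tool_pos: [0.5207, 0.1594, 0.3266]
tcp_rot: [-1.234, -2.888, 0.001]
wrist_force: [-0.3, -0.4, -0.6]
width: -0.002
grip_force: 0.0
time: 2.6
tool_pos: [0.5205, 0.1598, 0.3266]
tcp_rot: [-2.403, -2.023, 0.002]
wrist_force: [-0.3, 0.5, 0.4]
width: -0.004
grip_force: 0.0
time: 2.85
tool_pos: [0.5207, 0.1598, 0.3269]
tcp_rot: [-2.394, -2.034, 0.001]
wrist_force: [-0.0, -0.5, -0.1]
width: 0.005
grip_force: 0.0
[ 0.2521 -0.029   1.7551 -0.      1.4162  0.414 ]
R [([505, 308, 9, 43, 212], [509.2, 326.4])]
G [([213, 19, 26, 30, 609], [225.4, 33.2])]
```

View pics/w1.png

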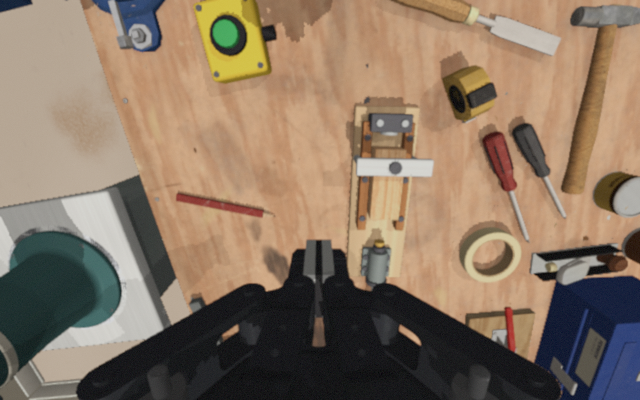

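Wrist view: jig base top corners at about (357,104), (419,108), (399,277); rails (366,122)→(357,225) and (412,125)→(404,228); bridge (357-432,168); button at (228,34).

```bash
python3 - <<'E'
from h import *
i=np.load("w1.npy",allow_pickle=True).item()
a,b=camera_info("scene"),camera_info("side")
def ang(u,v,z):
    p,q=plane(i,u,z),plane(i,v,z);d=q-p;print(p[:2],q[:2],np.linalg.norm(d),np.degrees(np.arctan2(d[1],d[0])))
ang((399,277),(419,108),.012);ang((348.5,250),(357,104),.012)
ang((357,225),(366,125),.032);ang((404,228),(412,125),.032)
ang((358,168),(432,168),.084)
im=cv2.imread("pics/w1.png")
g=cv2.cvtColor(im,cv2.COLOR_BGR2GRAY);l=cv2.createLineSegmentDetector().detect(g[95:290,340:440])[0][:,0]
for s in l:
    s=s+np.array([340,95]*2); 
    if np.hypot(*(s[2:]-s[:2]))>25: print(s.round(1),end=' ');ang(s[:2],s[2:],.012 if s[0]<357 or s[2]>414 else .032)
print(tri([ray(a,(199.5,198)),ray(b,(380.1,276.6)),ray(i,(228,33.5))]), plane(i,(228,33.5),.053))
R=cv2.Rodrigues(bot.read_state()["tcp_rot"])[0];print(R)
E
```

```text
[ 0.6299 -0.0817] [0.6829 0.2099] 0.2964090368653311 79.69554561994372
[ 0.5455 -0.0115] [0.5903 0.2306] 0.2462074150060097 79.51156545583147
[0.5646 0.0427] [0.5972 0.1994] 0.16003210017273709 78.24835576357721
[0.6408 0.0247] [0.6646 0.1886] 0.16561190054190916 81.74087100382938
[0.5723 0.1491] [0.6722 0.1329] 0.10113612286791009 -9.219229265605993
[345.5 266.2 355.8 289.2] [ 0.536  -0.0432] [ 0.5484 -0.0946] 0.052974805063883496 -76.41633456998136
[356.9 175.2 389.4 175.2] [0.5766 0.121 ] [0.6288 0.1124] 0.05297984611579089 -9.365890665206956
[414.  124.2 411.5 154.4] [0.6676 0.1892] [0.661  0.1449] 0.04483162782760892 -98.4650898706031
[431.9 160.  358.1 158.3] [0.6914 0.1314] [0.5796 0.1521] 0.1136386316702276 169.51503161424003
[396.9 175.6 429.4 175.9] [0.6409 0.1098] [0.6935 0.1007] 0.05336057096439284 -9.78384769536289
[372.5 178.  369.6 216.8] [0.5981 0.1177] [0.5867 0.0537] 0.0649947948119535 -100.1025683013799
[354.4 225.6 357.2 175.7] [0.5615 0.0333] [0.577 0.12 ] 0.08803040789706164 79.84033454715058
[358.5 275.8 361.1 244.4] [ 0.5557 -0.0535] [0.5673 0.0064] 0.06092591
[... 1037 characters left out ...]
6254 -0.0621] [0.643  0.0242] 0.08800664159007436 78.5086729422028
[407.6 211.8 411.6 181.8] [0.6486 0.0524] [0.6582 0.1016] 0.05020808457375574 78.89881449489046
[415.2 150.6 417.7 125.6] [0.673  0.1458] [0.6793 0.184 ] 0.038711054657172644 80.65412892906976
[387.8 179.3 385.4 206.9] [0.6216 0.1117] [0.6137 0.0667] 0.045629363993943066 -100.07448916056838
[398.1 106.3 368.1 106.7] [0.6464 0.2183] [0.6033 0.2247] 0.04362397877515915 171.60655148329582
(array([0.433 , 0.3426, 0.0609]), [np.float64(0.001600944846050462), np.float64(0.0016532618674294905), np.float64(0.0007529681095348727)]) [0.4314 0.3454 0.053 ]
[[ 0.1618  0.9868 -0.0004]
 [ 0.9868 -0.1618 -0.0001]
 [-0.0002 -0.0004 -1.    ]]
```

To row units: -0.052 m / 0.8 = -0.065, 0.02 m / 0.8 = 0.025, 0.014 rad / 1.0472 = 0.0134.

```bash
python3 jog.py '[{"turn":0.0134}, {"d":[-0.065, 0.0184, 0.025]}, {"d":[-0.065, 0.0184, 0.025]}, {"d":[-0.065, 0.0184, 0.025]}, {"d":[-0.065, 0.0184, 0.025]}]'
python3 jog.py '[{"d":[-0.065, 0.0184, 0.025]}, {"d":[-0.065, 0.0184, 0.025]}, {"d":[-0.065, 0.0184, 0.025]}, {"d":[0, 0, 0.0375]}, {}]'
python3 - <<'E'
from h import *
a,b=camera_info("scene"),camera_info("side")
print(tri([ray(a,(418,290)),ray(b,(376,172))]))
s=bot.read_state();R=cv2.Rodrigues(s["tcp_rot"])[0];print(s["tool_pos"],R)
i,im=look("wrist","w2")
for st,p in blobs(im,*RED)[0]:print(st,p)
E
```

```text
time: 3.52
tool_pos: [0.5418, -0.0569, 0.2469]
tcp_rot: [2.41, 2.015, 0.001]
wrist_force: [0.5, 0.2, -0.3]
width: 0.0
grip_force: 0.0
time: 4.15
tool_pos: [0.5549, -0.2164, 0.1541]
tcp_rot: [-2.408, -2.009, 0.004]
wrist_force: [-0.5, -0.1, 0.7]
width: -0.001
grip_force: 0.0
(array([ 0.4647, -0.3566,  0.0214]), [np.float64(0.004655523482251536), np.float64(0.004655523482251638)])
[ 0.5549 -0.2164  0.1541] [[ 0.1791  0.9838 -0.006 ]
 [ 0.9838 -0.1791  0.0028]
 [ 0.0017 -0.0064 -1.    ]]
[ 599   92   29   90 1252] [612.2572 133.7508]
[293 129  62  16 793] [322.9483 136.9647]
```

View pics/w2.png

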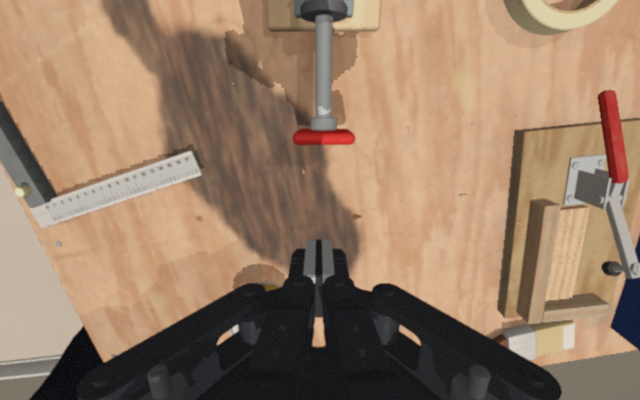

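The plate lies square at (293-355,130-145), its centre about 3 mm to the right of the finger tip line (319); the space for the fingers is clear.

To row units: 0.045 m / 0.8 = 0.0563, 0.034 m / 0.8 = 0.0425.

```bash
python3 jog.py '[{"d":[0, 0.0038, 0.0563]}, {"d":[0, 0, 0.0563]}, {"d":[0, 0, 0.0425]}, {"d":[0.025, 0, 0]}, {}]'
python3 - <<'E'
from h import *
i,im=look("wrist","w3")
for st,p in blobs(im,*RED)[0]:print(st,p, plane(i,(st[0]+st[2]/2,st[1]+st[3]),.067))
E
```

```text
time: 4.82
tool_pos: [0.5658, -0.196, 0.0354]
tcp_rot: [2.407, 2.016, 0.003]
wrist_force: [0.7, -0.5, 0.7]
width: -0.001
grip_force: 0.0
[ 254  184  114   47 4106] [310.3351 210.9286] [ 0.5666 -0.1667  0.067 ]
```

View pics/w3.png

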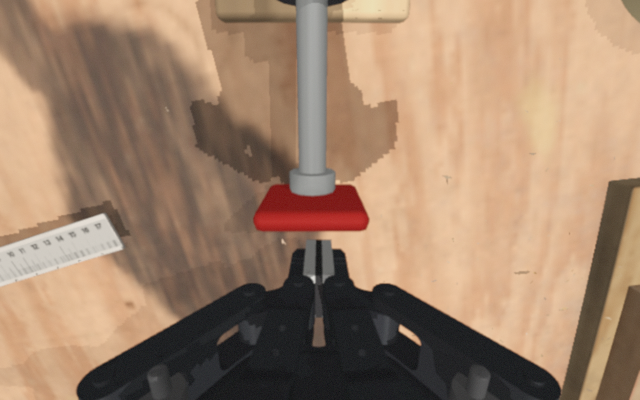

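To row units: 0.013 m / 0.8 = 0.0163, -0.004 m / 0.8 = -0.005.

```bash
python3 jog.py '[{"d":[0.0163, -0.005, 0]}, {"d":[0.0063, 0, 0]}, {"d":[0.0125, 0, 0]}, {"d":[0.0125, 0, 0]}, {}]'
python3 jog.py '[{"d":[0.0125, 0, 0]}, {"d":[0.0125, 0, 0]}, {}]'
```

```text
time: 5.5
tool_pos: [0.5674, -0.159, 0.0337]
tcp_rot: [2.409, 2.014, 0.001]
wrist_force: [-0.1, -3.6, 2.4]
width: -0.0
grip_force: 1.9
time: 5.88
tool_pos: [0.5708, -0.1398, 0.0336]
tcp_rot: [2.41, 2.014, 0.0]
wrist_force: [-1.2, -4.7, 3.5]
width: 0.001
grip_force: 2.3
```

To row units: 0.01 m / 0.8 = 0.0125, 0.003 m / 0.8 = 0.0038.

```bash
python3 jog.py '[{"d":[0.0125, 0, 0]}, {"d":[0.0038, 0, 0]}, {}]'
```

```text
time: 6.25
tool_pos: [0.5729, -0.1277, 0.0335]
tcp_rot: [2.41, 2.013, -0.0]
wrist_force: [-0.6, -5.0, 4.6]
width: -0.0
grip_force: 2.7
```

To row units: 0.0015 m / 0.8 = 0.0019.

```bash
python3 jog.py '[{"d":[0.0019, 0, 0]}, {"d":[0.0019, 0, 0]}]'
```

```text
time: 6.5
tool_pos: [0.5734, -0.1253, 0.0336]
tcp_rot: [2.41, 2.013, -0.001]
wrist_force: [-0.2, -7.7, 3.4]
width: 0.002
grip_force: 3.5
```

To row units: 0.0015 m / 0.8 = 0.0019.

```bash
python3 jog.py '[{"d":[0.0019, 0, 0]}, {"d":[0.0019, 0, 0]}]'
```

```text
time: 6.75
tool_pos: [0.5739, -0.1224, 0.0336]
tcp_rot: [2.41, 2.013, -0.001]
wrist_force: [-0.9, -7.1, 3.5]
width: -0.0
grip_force: 3.6
```

To row units: 0.0015 m / 0.8 = 0.0019.

```bash
python3 jog.py '[{"d":[0.0019, 0, 0]}, {"d":[0.0019, 0, 0]}]'
```

```text
time: 7.0
tool_pos: [0.5745, -0.1195, 0.0336]
tcp_rot: [2.41, 2.013, -0.001]
wrist_force: [-0.6, -7.6, 4.8]
width: -0.002
grip_force: 3.6
```

To row units: 0.0015 m / 0.8 = 0.0019, 0.001 m / 0.8 = 0.0013.

```bash
python3 jog.py '[{"d":[0.0019, 0, 0]}, {"d":[0.0013, 0, 0]}]'
```

```text
time: 7.25
tool_pos: [0.5749, -0.117, 0.0336]
tcp_rot: [2.41, 2.013, -0.001]
wrist_force: [-0.6, -7.5, 4.0]
width: -0.002
grip_force: 3.7
```

To row units: 0.0015 m / 0.8 = 0.0019, 0.001 m / 0.8 = 0.0013.

```bash
python3 jog.py '[{"d":[0.0019, 0, 0]}, {"d":[0.0013, 0, 0]}]'
```

```text
time: 7.5
tool_pos: [0.5753, -0.1147, 0.0336]
tcp_rot: [2.409, 2.013, -0.001]
wrist_force: [-1.4, -11.1, 3.7]
width: 0.001
grip_force: 5.3
```

To row units: 0.001 m / 0.8 = 0.0013.

```bash
python3 jog.py '[{"d":[0.0013, 0, 0]}, {"d":[0.0013, 0, 0]}]'
```

```text
time: 7.75
tool_pos: [0.5753, -0.1147, 0.0336]
tcp_rot: [2.407, 2.013, -0.005]
wrist_force: [-2.7, -17.1, 3.7]
width: -0.0
grip_force: 8.6
```

To row units: 0.001 m / 0.8 = 0.0013.

```bash
python3 jog.py '[{"d":[0.0013, 0, 0]}, {"d":[0.0013, 0, 0]}]'
```

```text
time: 8.0
tool_pos: [0.5754, -0.1146, 0.0336]
tcp_rot: [2.405, 2.013, -0.008]
wrist_force: [-4.5, -24.3, 5.1]
width: 0.002
grip_force: 12.1
```

At the stop. I'll ease back to about 18 N and hold it.

To row units: -0.0018 m / 0.8 = -0.0023.

```bash
python3 jog.py '[{"d":[-0.0023, 0, 0]}, {}, {}]'; for k in 1 2 3; do python3 jog.py '[{}, {}, {}, {}, {}]'; done
```

```text
time: 8.38
tool_pos: [0.5753, -0.1147, 0.0336]
tcp_rot: [2.408, 2.012, -0.005]
wrist_force: [-2.4, -15.2, 3.3]
width: 0.001
grip_force: 7.7
time: 9.0
tool_pos: [0.5753, -0.1147, 0.0336]
tcp_rot: [2.408, 2.012, -0.005]
wrist_force: [-3.2, -15.8, 4.9]
width: -0.002
grip_force: 7.7
time: 9.62
tool_pos: [0.5753, -0.1147, 0.0336]
tcp_rot: [2.408, 2.012, -0.005]
wrist_force: [-2.5, -14.4, 3.7]
width: 0.001
grip_force: 7.7
time: 10.25
tool_pos: [0.5753, -0.1147, 0.0336]
tcp_rot: [2.407, 2.012, -0.005]
wrist_force: [-2.5, -15.1, 4.5]
width: 0.002
grip_force: 7.7
```

To row units: -0.01 m / 0.8 = -0.0125.

```bash
for k in 1 2; do python3 jog.py '[{"d":[-0.0125, 0, 0]}, {"d":[-0.0125, 0, 0]}, {"d":[-0.0125, 0, 0]}, {"d":[-0.0125, 0, 0]}]'; done; python3 jog.py '[{"d":[-0.025, 0, 0]}, {}, {}]'
python3 - <<'E'
from h import *
i,im=look("wrist","w4")
for st,p in blobs(im,*RED)[0]:print(st,p, plane(i,(st[0]+st[2]/2,st[1]+st[3]),.067))
r=[]
for n in("scene","side"):
    im=look(n,n+"4")[1];print(n,[(s.tolist(),p.round(1).tolist()) for s,p in blobs(im,*RED)[0]])
sc=cv2.imread("pics/scene4.png")[150:250,180:390];si=cv2.imread("pics/side4.png")[170:270,280:420]
cv2.imwrite("pics/crop4.png",np.vstack([cv2.resize(sc,(630,300),interpolation=3),cv2.copyMakeBorder(cv2.resize(si,(420,300),interpolation=3),0,0,0,210,0)]))
s=bot.read_state();print(s["tool_pos"],cv2.Rodrigues(s["tcp_rot"])[0])
E
```

```text
time: 10.75
tool_pos: [0.5686, -0.151, 0.0333]
tcp_rot: [2.411, 2.013, 0.001]
wrist_force: [1.6, -3.5, 2.4]
width: -0.004
grip_force: 1.8
time: 11.25
tool_pos: [0.56, -0.1893, 0.0325]
tcp_rot: [-2.409, -2.012, 0.001]
wrist_force: [-0.7, 0.0, 0.6]
width: 0.002
grip_force: 0.0
time: 11.62
tool_pos: [0.5573, -0.2094, 0.0331]
tcp_rot: [-2.411, -2.012, -0.0]
wrist_force: [-0.7, 1.1, -0.3]
width: 0.001
grip_force: 0.0
[ 264  159  121   42 4028] [323.2306 182.3076] [ 0.5663 -0.1673  0.067 ]
scene [([436, 84, 10, 12, 90], [440.5, 89.4]), ([412, 179, 11, 3, 24], [416.8, 180.3]), ([363, 222, 11, 20, 69], [367.1, 230.7])]
side [([165, 136, 12, 12, 115], [170.5, 141.8]), ([167, 161, 14, 5, 42], [173.5, 163.0]), ([171, 168, 11, 8, 43], [175.5, 172.3]), ([268, 177, 5, 10, 21], [270.0, 181.9]), ([336, 180, 14, 15, 134], [342.9, 185.9])]
[ 0.5576 -0.209   0.0332] [[ 0.1777  0.9841 -0.0002]
 [ 0.9841 -0.1777  0.0003]
 [ 0.0002 -0.0002 -1.    ]]
```

View pics/crop4.png

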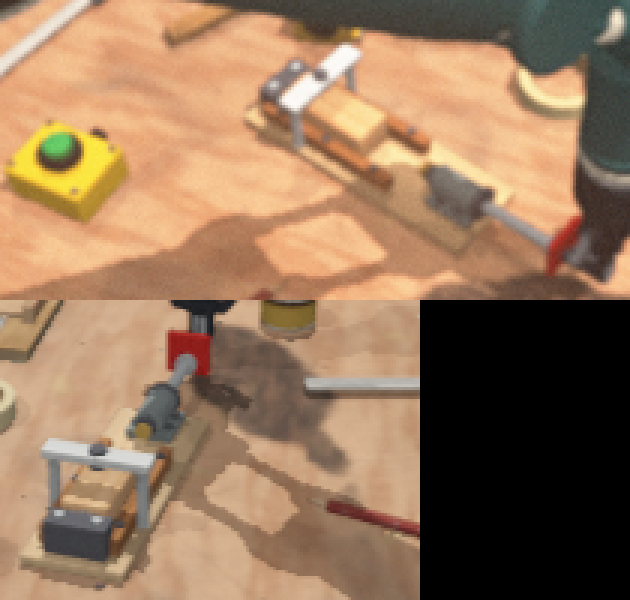

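Blank sits against the stop and the plate is back at its starting pixels (scene 367,231). Now up and over the button.

To row units: -0.054 m / 0.8 = -0.0675, 0.0522 m / 0.8 = 0.0653.

```bash
python3 jog.py '[{"d":[0, 0, -0.0675]}, {"d":[0, 0, -0.0675]}, {"d":[0, 0, -0.0675]}, {"d":[0, 0, -0.0675]}, {"d":[0.0653, -0.0278, 0]}]'
python3 jog.py '[{"d":[0.0653, -0.0278, 0]}, {"d":[0.0653, -0.0278, 0]}, {"d":[0.0653, -0.0278, 0]}, {"d":[0.0653, -0.0278, 0]}, {"d":[0.0653, -0.0278, 0]}]'
python3 jog.py '[{"d":[0.0653, -0.0278, 0]}, {"d":[0.0653, -0.0278, 0]}, {"d":[0.0653, -0.0278, 0]}, {"d":[0, 0, 0.05]}, {}]'
python3 - <<'E'
from h import *
i,im=look("wrist","w5")
a,b=camera_info("scene"),camera_info("side");w=np.load("w1.npy",allow_pickle=True).item()
s=bot.read_state();print(s["tool_pos"],cv2.Rodrigues(s["tcp_rot"])[0])
for st,p in blobs(im,*GRN)[0]:
    print(st,p,tri([ray(a,(199.5,198)),ray(b,(380.1,276.6)),ray(w,(228,33.5)),ray(i,p)]),[plane(i,p,z)for z in(.05,.055,.06)])
    d=[plane(i,(st[0]+k*st[2],p[1]),.055) for k in(0,1)];print(np.linalg.norm(d[1]-d[0]))
E
```

```text
time: 12.4
tool_pos: [0.5493, -0.1566, 0.2563]
tcp_rot: [2.406, 2.002, 0.01]
wrist_force: [0.0, 2.2, 0.2]
width: 0.003
grip_force: 0.0
time: 13.02
tool_pos: [0.4814, 0.1246, 0.2495]
tcp_rot: [2.41, 2.014, 0.001]
wrist_force: [0.3, 0.9, 0.3]
width: 0.003
grip_force: 0.0
time: 13.65
tool_pos: [0.4415, 0.288, 0.2059]
tcp_rot: [-2.408, -2.016, 0.012]
wrist_force: [1.0, 0.1, -0.2]
width: -0.001
grip_force: 0.0
[0.443  0.2881 0.2079] [[ 0.1769  0.9842 -0.0036]
 [ 0.9842 -0.177  -0.0022]
 [-0.0028 -0.0031 -1.    ]]
[283 116  33  35 902] [299.0787 133.296 ] (array([0.4323, 0.3428, 0.061 ]), [np.float64(0.0022757271940879466), np.float64(0.0009562647206294152), np.float64(0.0011327283045099485), np.float64(0.0020585549568616656)]) [array([0.4294, 0.3423, 0.05  ]), array([0.4298, 0.3427, 0.055 ]), array([0.4302, 0.3431, 0.06  ])]
0.032915700543499536
```

View pics/w5.png

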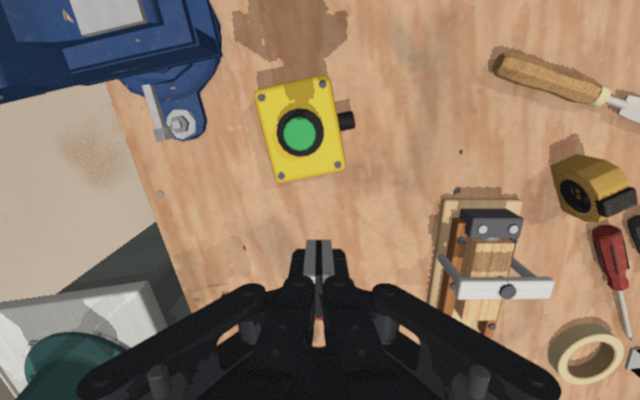

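To row units: 0.0518 m / 0.8 = 0.0648, -0.0217 m / 0.8 = -0.0271.

```bash
python3 jog.py '[{"d":[0.0648, -0.0271, 0]}, {"d":[0, 0, 0.0563]}, {"d":[0, 0, 0.0563]}, {"d":[0, 0, 0.0463]}, {}]'; python3 jog.py '[{}]'
```

```text
time: 14.32
tool_pos: [0.4313, 0.3414, 0.0806]
tcp_rot: [-2.412, -2.012, 0.008]
wrist_force: [-0.2, -0.2, -0.0]
width: -0.003
grip_force: 0.0
time: 14.45
tool_pos: [0.4343, 0.3439, 0.0847]
tcp_rot: [2.412, 2.013, 0.005]
wrist_force: [0.2, 1.0, 0.7]
width: 0.003
grip_force: 0.0
```

To row units: 0.008 m / 0.8 = 0.01, 0.004 m / 0.8 = 0.005.

```bash
python3 jog.py '[{"d":[0, -0.0025, 0]}, {"d":[0, 0, 0.01]}, {"d":[0, 0, 0.005]}, {"d":[0, 0, 0.0025]}, {}]'
```

```text
time: 15.08
tool_pos: [0.4302, 0.3435, 0.0681]
tcp_rot: [-2.411, -2.014, 0.002]
wrist_force: [-0.6, -0.7, 1.3]
width: 0.001
grip_force: 0.8
```

To row units: 0.002 m / 0.8 = 0.0025.

```bash
python3 jog.py '[{"d":[0, 0, 0.0025]}, {"d":[0, 0, 0.0025]}, {}]';python3 jog.py '[{"d":[0, 0, 0.0025]}, {}]'
```

```text
time: 15.45
tool_pos: [0.4305, 0.3437, 0.0643]
tcp_rot: [-2.411, -2.014, 0.0]
wrist_force: [-1.1, -1.3, 3.7]
width: -0.002
grip_force: 1.9
time: 15.7
tool_pos: [0.4306, 0.3437, 0.0626]
tcp_rot: [-2.411, -2.014, 0.0]
wrist_force: [-2.6, -2.0, 6.1]
width: -0.002
grip_force: 2.8
```

To row units: 0.0015 m / 0.8 = 0.0019.

```bash
python3 jog.py '[{"d":[0, 0, 0.0019]}, {}]';python3 jog.py '[{"d":[0, 0, 0.0013]}, {}]'
```

```text
time: 15.95
tool_pos: [0.4306, 0.3437, 0.0624]
tcp_rot: [-2.411, -2.014, 0.0]
wrist_force: [-6.3, -3.8, 13.6]
width: 0.001
grip_force: 7.1
time: 16.2
tool_pos: [0.4307, 0.3438, 0.0623]
tcp_rot: [-2.411, -2.014, 0.0]
wrist_force: [-7.1, -5.3, 19.7]
width: -0.003
grip_force: 9.8
```

Bottomed out (no more motion, 20 N). I'll release upward and check.

To row units: -0.05 m / 0.8 = -0.0625, -0.04 m / 0.8 = -0.05.

```bash
python3 jog.py '[{"d":[0, 0, -0.0063]}, {"d":[0, 0, -0.0125]}, {"d":[0, 0, -0.05]}, {"d":[0, 0, -0.0625]}, {"d":[0, 0, -0.0625]}]'; python3 jog.py '[{"d":[-0.0688, 0.0275, 0]}, {}, {}, {}]'
python3 - <<'E'
from h import *
im5=cv2.imread("pics/w5.png")
i,im=look("wrist","w6");print([(s.tolist(),p) for s,p in blobs(im,*GRN)[0]])
print(bot.read_state()["wrist_force"])
for n in("scene","side"):
    im=look(n,n+"6")[1]
    for c in(RED,GRN):print(n,[(s.tolist(),p.round(1).tolist()) for s,p in blobs(im,*c,40)[0]])
E
```

```text
time: 16.82
tool_pos: [0.4306, 0.3436, 0.2159]
tcp_rot: [2.411, 2.014, 0.0]
wrist_force: [0.5, 0.5, -0.2]
width: 0.003
grip_force: 0.0
time: 17.32
tool_pos: [0.442, 0.2862, 0.2141]
tcp_rot: [-2.41, -2.014, 0.001]
wrist_force: [0.6, -0.5, 0.4]
width: -0.002
grip_force: 0.0
[([282, 115, 33, 34, 855], array([298.1146, 131.4772]))]
[-0.3424  0.4984  0.5115]
scene [([436, 84, 10, 12, 88], [440.4, 89.3]), ([402, 178, 21, 4, 42], [412.6, 179.8]), ([363, 222, 10, 20, 97], [367.3, 230.9])]
scene [([194, 195, 10, 8, 55], [198.3, 197.9])]
side [([165, 136, 12, 12, 115], [170.5, 141.9]), ([167, 161, 14, 5, 43], [173.3, 163.0]), ([171, 168, 11, 8, 45], [175.5, 172.2]), ([336, 180, 14, 15, 135], [342.9, 185.9])]
side [([373, 272, 15, 10, 115], [380.1, 276.5])]
```

View pics/w6.png

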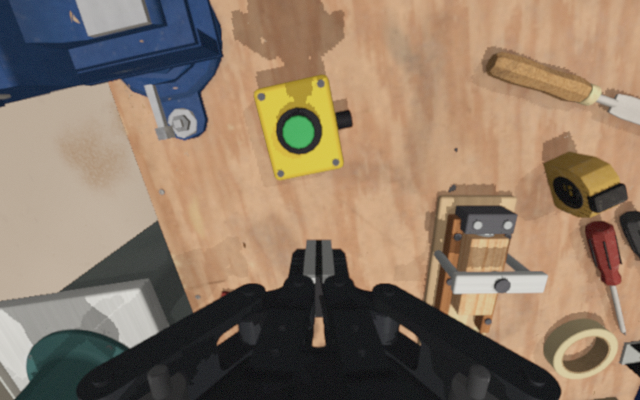

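The button is up at (298,131), the blank is at the stop near (487,235), the plate is at rest, and the arm is clear.

```bash
python3 -c "
from workcell import bot, read_camera, camera_info
print(bot.finish_job())"
```

```text
the job is handed in; nothing more can be done
None
```

The job is handed in at about 17.5 s: the blank was pressed to the stop (25 N peak on the plate, then about 15 N held for just over 2 s), the slide came fully back out leaving the blank there, and the button was then pressed fully down and came back up.

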